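# Start the pan boiling and the timer

### The arm

A 6-joint arm with a two-finger parallel gripper is mounted at the origin on the work surface. World frame = base frame: x ahead of the robot, y to its left, z up, the work surface at z = 0. Lengths are in mm, angles in rad, forces in N, time in s.
With the tool pointing down it reaches from about 275 to 750 mm from the base axis. Payload 10.2 kg.
Tool frame: the origin (TCP) lies on the centre line of the jaws, within the pads' length; the fingertips stand 17 mm ahead of it and the grasp point (between the pads) lies 2 mm behind it; z points along the fingers, y is the line along which they close (so a half turn about z gives the same grasp; the last joint's range is limited). The gripper opens to 85 mm and grips with 20 to 120 N. Pads are 22 mm wide; open, the fingers measure 114 mm over their backs; the gripper's body (76 mm by 85 mm) begins 54 mm behind the grasp point. The pads swing forward as they close: fully open they stand 13 mm farther back than shut.
Start: joints at [-1.331, 0.313, 1.498, -0, 1.331, -0.223], TCP at [234.378, -469.785, 248.294] pointing down, gripper open.
Joint ranges: [-2.94, 2.94], [-0.97, 2.17], [0.19, 2.56], [-1.23, 4.37], [0.02, 3.11], [-2.88, 2.88]. Speed limits (rad/s): [2.39, 2.39, 3.01, 3.14, 3.14, 3.14].

### API

Orientations are given as a unit quaternion [w, x, y, z].
In Python, from rig import ctrl gives the robot as it stands. The module is installed in compiled form; this text tells all that it offers.
- The arm moves only by the shell command python3 -m jog 'ROWS' [FORCE]. ROWS is JSON, a list of rows, each an object with "delta_pos": the shift along the world's x, y, z in mm, a list of three; "angular": the turn, a rotation vector about the world's x, y, z in rad, a list of three; "fingers": the opening, from 0 (shut) to 1 (fully open). In form: [{"delta_pos": [tx, ty, tz], "angular": [rx, ry, rz], "fingers": fingers}, ...]. A call has 1 to 10 rows; each row is the pose to reach, as a shift and turn from the pose commanded when the call began; what a row does not reach only later rows make up. A row lasts 1/8 s, in which the tool goes at most 62.5 mm and 10.7 degrees, less where a joint would pass 70% of its speed; a pose out of reach is approached as far as the arm can. A call with a gripper value outside its range is refused whole. The fingers move at their own pace and stop on an object; FORCE is the grip in N (left out, the last holds). Time passes only in rows, so rows that repeat a pose let the fingers close. It gives the time, the measured TCP pose, the force, the opening and the grip force at its end, in the units of the state.
- ctrl.sense(): the state, without advancing time (a new reading comes with each control period).
- ctrl.capture(name): name is "scene" or "side" or "wrist"; returns a dict with "pixels" (420x560x3 uint8, blue, green, red), "fx", "fy", "cx", "cy" (pixels), "R" (3x3) and "t" (3): a world point X has camera coordinates R X + t. Camera axes: x right, y down, z forward; pixel columns grow to the right and rows downward; lengths in mm; the calibration is good to about 2 mm. A picture is of the moment at which its call begins. There is no depth.
- ctrl.finish_job(): hands the job in; it is judged then, once.
The state is a dict: "time_s": time; "joints": joint angles; "dq": joint speeds; "tau": joint torques, N m; "eef_pos": TCP position; "ee_rot": TCP orientation; "force": force on the tool from outside, world axes, zero at the start; "wrist_torque": the same for the moment, N m; "grip_width": opening from 0.0 (shut) to 1.0 (fully open); "grip_force": force on a finger pad.
Only numpy, scipy, OpenCV 4.12 (cv2) and the standard library are available. Lean on these libraries where they do the work, as an engineer would, in place of code of your own. Each camera call takes 0.05 s, during which the arm holds its last target. There are 200 camera calls.

### The job

Breakfast is to be cooked: with the fingertips, gently press the hob's large round on-key fully in, then its long bar-shaped boost key fully in, and last tap the plunger on top of the kitchen timer fully down. Leave the two small keys unpressed, do not push hard, and leave the timer, pan and everything else standing where it is: nothing is picked up or moved.

Things in the scene. Friction and masses are not known exactly. Their poses are not given: they have to be found in the camera images.
- hob: White portable hob, 300 x 300 x 60 mm high, fixed on the counter, turned up to 0.2 rad. Origin at the centre of its underside. A black cooking plate covers its far part; the white key strip, 90 mm deep, lies along the edge nearest the robot (-x), its top 60 mm above the counter. Key centres: 108 mm from the origin to -x, at y = +102, +34, -34, -102 mm in the hob's frame.
- round_key_top (a point): One of the four black push keys standing 14 mm proud of the hob's white key strip, all in one row 68 mm apart; which key stands in which of the four places varies. This is the large round on-key, 32 mm diameter; the point is the centre of its top face, axes as the hob (z up), and sinks with it.
- round_key (a joint): Travel in m of the large round on-key: 0 = out as at the start, 0.006 = fully in (6 mm down, its top then still 8 mm proud of the strip). It gives way at about 3 N and stays where it is left; the cap on it is springy (2.5 N per mm, not counted here).
- bar_key_top (a point): One of the four black push keys standing 14 mm proud of the hob's white key strip, all in one row 68 mm apart; which key stands in which of the four places varies. This is the long bar-shaped boost key, 46 mm (hob's x) by 20 mm (hob's y); the point is the centre of its top face, axes as the hob (z up), and sinks with it.
- bar_key (a joint): Travel in m of the long bar-shaped boost key: 0 = out as at the start, 0.006 = fully in (6 mm down, its top then still 8 mm proud of the strip). It gives way at about 3 N and stays where it is left; the cap on it is springy (2.5 N per mm, not counted here).
- dot_key_top (a point): One of the four black push keys standing 14 mm proud of the hob's white key strip, all in one row 68 mm apart; which key stands in which of the four places varies. This is the small round key, 16 mm diameter, not to be pressed; the point is the centre of its top face, axes as the hob (z up), and sinks with it.
- dot_key (a joint): Travel in m of the small round key: 0 = out as at the start, 0.006 = fully in (6 mm down, its top then still 8 mm proud of the strip). It gives way at about 3 N and stays where it is left; the cap on it is springy (2.5 N per mm, not counted here).
- square_key_top (a point): One of the four black push keys standing 14 mm proud of the hob's white key strip, all in one row 68 mm apart; which key stands in which of the four places varies. This is the small square key, 16 x 16 mm, not to be pressed; the point is the centre of its top face, axes as the hob (z up), and sinks with it.
- square_key (a joint): Travel in m of the small square key: 0 = out as at the start, 0.006 = fully in (6 mm down, its top then still 8 mm proud of the strip). It gives way at about 3 N and stays where it is left; the cap on it is springy (2.5 N per mm, not counted here).
- timer: Loose kitchen timer: a white upright puck, 64 mm diameter and 34 mm high, with a steel band and a round black plunger on top, 0.14 to 0.26 kg. Stands on the counter left or right of the hob. Origin at the centre of its underside, z up.
- plunger_top (a point): Centre of the top face of the timer's plunger: a black disc 30 mm in diameter on the timer's axis, 14 mm proud of the puck, so 48 mm above the counter while out; it sinks with the plunger.
- plunger (a joint): Travel in m of the timer's plunger: 0 = out as at the start, 0.006 = fully in (6 mm down, still 8 mm proud of the puck). It gives way at about 3 N and stays where it is left; the cap on it is springy (2.5 N per mm, not counted here).
- pan: Steel pan with lid, 176 mm diameter, 106 mm high to the top of its black lid knob, two loop handles, standing on the hob's cooking plate, at least 40 mm from the nearest key. Origin at the centre of its underside. To be left standing where it is.
- jar: Jar with black screw cap, 64 mm diameter, 85 mm high; loose, stands on the other side of the hob than the timer. Origin at the centre of its underside. To be left standing where it is.
- mug: White mug, 80 mm diameter, 90 mm high, handle to its +y; loose. Origin at the centre of its underside. To be left standing where it is.
- mill: Wooden pepper mill, 50 mm diameter, 117 mm high; loose. Origin at the centre of its underside. To be left standing where it is.
- eggcup: White egg cup, 48 mm diameter at the rim, 60 mm high; loose. Origin at the centre of its underside. To be left standing where it is.
- tumbler: Glass tumbler, 68 mm diameter at the rim, 85 mm high; loose. Origin at the centre of its underside. To be left standing where it is.

How it is judged (in metres and radians):
On the way, in this order (a step that is already met when the one before it is completed fails the run):
1. the large round key is pressed in (value of joint round_key above 0.004 m), for 0.1 s.
2. then the long bar key is pressed in (value of joint bar_key above 0.004 m), for 0.1 s.
3. then the timer's plunger is tapped down (value of joint plunger above 0.004 m), for 0.1 s.
At the end, for the whole second after the job is handed in: Large round key, long bar key and timer plunger each at least 4 mm down; both small keys less than 2 mm in; the timer upright (0.15 rad), at rest, within 20 mm of its start; pan, jar, mug, mill, egg cup and tumbler within 20 mm of theirs (value of joint each of round_key, bar_key, plunger above 0.004 m and value of joint each of dot_key, square_key below 0.002 m and angle between timer's own z axis and vertical below 0.15 rad and distance of each of timer, pan, jar, mug, mill, eggcup, tumbler from where it was at the start of the episode below 0.02 m and linear speed of timer below 0.02 m/s); the robot touches nothing.
It fails at once if out of order: the bar key before the round key, or the plunger before both hob keys ((value of joint bar_key above 0.002 m and value of joint round_key below 0.003 m) or (value of joint plunger above 0.002 m and value of joint any of round_key, bar_key below 0.003 m)).
It fails at once if a small key is pressed (2 mm or more) (value of joint any of dot_key, square_key above 0.002 m).
It fails at once if the fingers press on something with more than 20 N (contact force between the fingers and anything else above 20 N).
It fails at once if the timer is lifted (10 mm), tipped (0.35 rad) or shifted (30 mm) (height (world z) of timer above 0.01 m or angle between timer's own z axis and vertical above 0.35 rad or distance of timer from where it was at the start of the episode above 0.03 m).
It fails at once if the pan or another bystander is shifted or lifted by 30 mm or tipped by 0.5 rad (distance of any of pan, jar, mug, mill, eggcup, tumbler from where it was at the start of the episode above 0.03 m or angle between any of pan, jar, mug, mill, eggcup, tumbler's own z axis and vertical above 0.5 rad).
It also fails if it takes over 51 s, if anything falls off the work surface, if the arm or the gripper's body presses on something with over 40 N, if the wrist force passes 120 N, or if a joint passes its speed limit or range.

## Working session

There is one attempt and no reset: what is moved stays moved. The work goes in short steps, Python scripts to look and compute and a shell command to move; the robot and the scene stay as the last step left them, time stands still between calls to the robot, and variables do not carry over. Pictures are saved under pics/ and viewed, at most 10 in all, crops included, and the job is handed in when it is done.

```bash
mkdir -p pics; python3 - <<'E'
from rig import ctrl
import cv2,pickle
d={n:ctrl.capture(n) for n in("scene","side")}
pickle.dump(d,open("c.pkl","wb"))
for n in d: cv2.imwrite(f"pics/{n}.png",d[n]["pixels"]); print(n,d[n]["fx"],d[n]["R"],d[n]["t"])
s=ctrl.sense();print(s["time_s"],s["eef_pos"],s["ee_rot"],s["force"],s["grip_width"])
E
```

```text
scene 469.4742092879846 [[ 0.18097837  0.98320216  0.02367142]
 [ 0.58943029 -0.08916656 -0.80288309]
 [-0.7872857   0.15925712 -0.59566635]] [ -80.05254829 -272.48816925 1776.23790249]
side 422.8003471160423 [[-0.99952012 -0.03067809  0.00428796]
 [-0.02203065  0.60671292 -0.79461568]
 [ 0.02177574 -0.79432883 -0.60709763]] [ 526.94530828   71.62904913 1209.14522322]
0.1 [ 234.32301512 -469.58922452  247.80906972] [-5.53682307e-04  9.73348249e-01  2.29331375e-01  1.28485062e-05] [0.033516   0.78201638 0.71406798] 1.0001277463423857
```

View pics/scene.png

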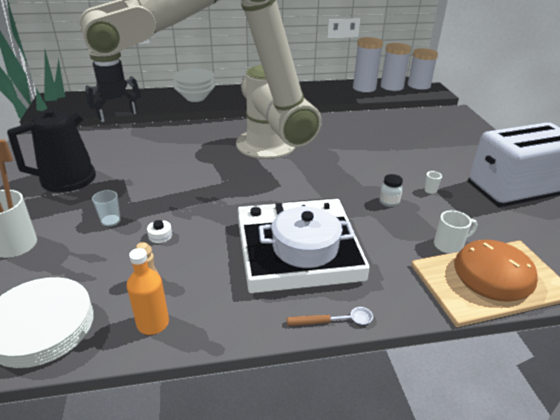

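View pics/side.png

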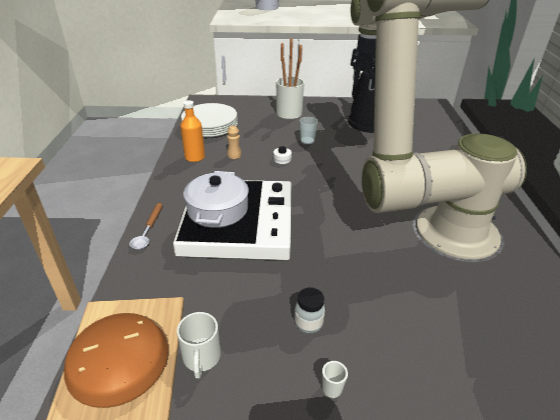

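The side view shows the key row, from -y to +y: large round (277,187), bar (276,201), dot (276,216) and square (274,232). The timer is on the -y side at (282,155). In the scene view the timer plunger is at (159,226).

```bash
cat > h.py <<'E'
import numpy as np,cv2
def bp(c,uv,z):
    R=np.array(c["R"]);o=-R.T@np.array(c["t"])
    d=R.T@np.array([(uv[0]-c["cx"])/c["fx"],(uv[1]-c["cy"])/c["fy"],1])
    return o+d*(z-o[2])/d[2]
def proj(c,X):
    p=np.array(c["R"])@np.array(X)+c["t"];return np.array([c["fx"]*p[0]/p[2]+c["cx"],c["fy"]*p[1]/p[2]+c["cy"]])
def blobs(c,box,z,thr=70,lo=8,hi=5000):
    x0,y0,x1,y1=box
    g=cv2.cvtColor(c["pixels"][y0:y1,x0:x1],cv2.COLOR_BGR2GRAY)
    g=cv2.resize(g,None,fx=4,fy=4,interpolation=cv2.INTER_CUBIC)
    n,l,st,ce=cv2.connectedComponentsWithStats((g<thr).astype(np.uint8))
    for i in range(1,n):
        if lo*16<st[i,4]<hi*16 and st[i,0]>0 and st[i,1]>0 and st[i,0]+st[i,2]<g.shape[1] and st[i,1]+st[i,3]<g.shape[0]:
            uv=(ce[i]+.5)/4-.5+[x0,y0];print(uv.round(1),st[i,2:4]/4,"area",st[i,4]/16,"->",bp(c,uv,z).round(1))
E
python3 - <<'E'
import pickle;from h import *
d=pickle.load(open("c.pkl","rb"))
print("side keys");blobs(d["side"],(266,181,292,240),70)
print("scene keys");blobs(d["scene"],(240,200,345,220),70)
print("plunger");blobs(d["side"],(274,144,292,157),44);blobs(d["scene"],(150,218,170,234),44)
v=np.hstack([cv2.resize(d["side"]["pixels"][140:250,225:300],None,fx=5,fy=5,interpolation=2),cv2.resize(d["scene"]["pixels"][195:250,240:340],(400,550),interpolation=2)])
cv2.imwrite("pics/z.png",v)
E
```

```text
side keys
[276.6 187. ] [9.5 8.5] area 68.375 -> [517.  -98.6  70. ]
[275.8 200.6] [15.25  7.25] area 102.75 -> [517.6 -30.8  70. ]
[274.9 215.4] [4.75 6.5 ] area 24.0 -> [518.5  36.4  70. ]
[273.8 231.9] [5.25 7.  ] area 33.125 -> [519.7 104.9  70. ]
scene keys
[278.6 207.5] [ 6.75 10.5 ] area 49.625 -> [513.6 -37.5  70. ]
[326.3 205.7] [4.5  5.25] area 21.0625 -> [525.3  98.2  70. ]
[255.2 211.3] [9.75 8.  ] area 66.5 -> [ 522.1 -105.    70. ]
plunger
[281.9 149.2] [7.25 7.25] area 43.375 -> [ 503.9 -368.6   44. ]
[157.9 224.5] [9.5 9. ] area 68.8125 -> [ 507.6 -373.    44. ]
```

View pics/z.png

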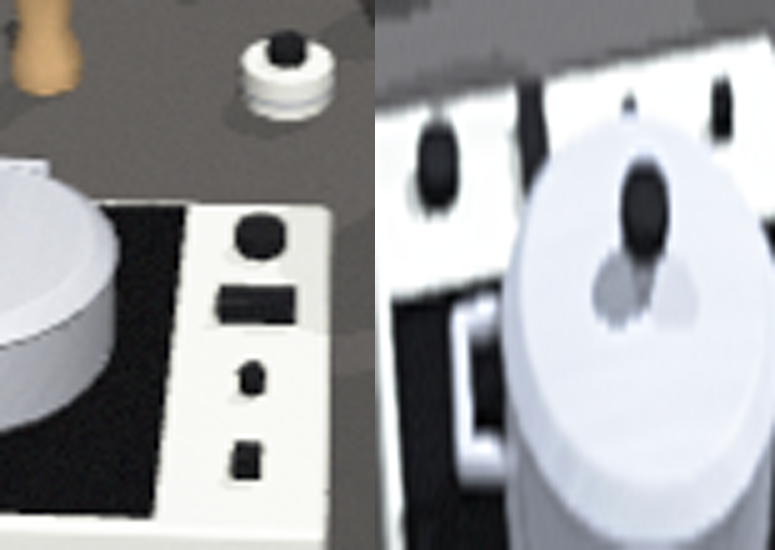

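```bash
python3 -m jog '[{"delta_pos":[60,40,0],"angular":[0,0,0],"fingers":0},{"delta_pos":[105,80,0],"angular":[0,0,0],"fingers":0},{"delta_pos":[145,125,0],"angular":[0,0,0],"fingers":0},{"delta_pos":[185,170,0],"angular":[0,0,0],"fingers":0},{"delta_pos":[220,220,0],"angular":[0,0,0],"fingers":0},{"delta_pos":[245,270,0],"angular":[0,0,0],"fingers":0},{"delta_pos":[267,320,0],"angular":[0,0,0],"fingers":0},{"delta_pos":[285,368,0],"angular":[0,0,0],"fingers":0},{"delta_pos":[285,368,-40],"angular":[0,0,0],"fingers":0},{"delta_pos":[285,368,-40],"angular":[0,0,0],"fingers":0}]' 20
python3 - <<'E'
from h import *;from rig import ctrl;import pickle
s=ctrl.sense();print(s["time_s"],s["eef_pos"],s["ee_rot"],s["force"],s["grip_width"],s["joints"])
c=ctrl.capture("wrist");pickle.dump(c,open("w.pkl","wb"));cv2.imwrite("pics/w1.png",c["pixels"])
for n,X in dict(round=(519,-102,74),bar=(518,-34,74),tip=(519,-102,191)).items(): print(n,proj(c,X))
E
```

```text
time_s: 1.35
eef_pos: [518.3, -101.0, 206.1]
ee_rot: [-0.002, 0.973, 0.23, -0.002]
force: [-0.6, -0.4, 1.2]
grip_width: -0.002
grip_force: 0.0
1.35 [ 518.25070907 -100.95006042  206.07870935] [-0.00172605  0.97325231  0.22972023 -0.00236023] [-0.56234489 -0.43883228  1.19760758] -0.002494981801577776 [-4.14430997e-01  3.58563203e-01  1.54832131e+00 -9.14463332e-05
  1.24055556e+00  6.92812780e-01]
round [281.66253612 206.91813506]
bar [201.89522144 169.71057645]
tip [281.97602254 275.13019449]
```

View pics/w1.png

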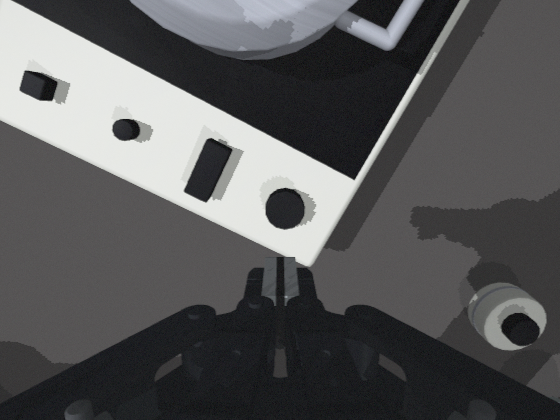

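The wrist view shows the round key top at about (285,207), the bar at (208,169), and the plunger top at (521,327). The fingertips are shut at (281,265).

```bash
python3 - <<'E'
from h import *;import pickle
c=pickle.load(open("w.pkl","rb"))
blobs(c,(175,130,250,210),72,55,60);blobs(c,(255,178,318,240),72,55,60);blobs(c,(490,305,550,360),46,45,60)
E
```

```text
[207.8 169.4] [47. 63.] area 1551.6875 -> [519.8 -37.7  72. ]
[284.7 208.1] [38.   40.25] area 1204.9375 -> [ 518.7 -104.8   72. ]
[520.1 328.9] [37.25 32.25] area 892.375 -> [ 506.1 -370.    46. ]
```

```bash
python3 -m jog '[{"delta_pos":[0,-1,-50],"angular":[0,0,0],"fingers":0},{"delta_pos":[0,-1,-90],"angular":[0,0,0],"fingers":0},{"delta_pos":[0,-1,-108],"angular":[0,0,0],"fingers":0},{"delta_pos":[0,-1,-108],"angular":[0,0,0],"fingers":0},{"delta_pos":[0,-1,-108],"angular":[0,0,0],"fingers":0}]'
```

```text
time_s: 2.02
eef_pos: [520.2, -103.5, 102.0]
ee_rot: [0.001, 0.973, 0.229, 0.001]
force: [-0.8, -0.1, -0.5]
grip_width: 0.002
grip_force: 0.0
```

```bash
python3 -m jog '[{"delta_pos":[0,0,-4],"angular":[0,0,0],"fingers":0},{"delta_pos":[0,0,-8],"angular":[0,0,0],"fingers":0},{"delta_pos":[0,0,-11],"angular":[0,0,0],"fingers":0},{"delta_pos":[0,0,-13],"angular":[0,0,0],"fingers":0},{"delta_pos":[0,0,-13],"angular":[0,0,0],"fingers":0}]'
```

```text
time_s: 2.65
eef_pos: [519.4, -102.8, 87.3]
ee_rot: [0.0, 0.973, 0.229, 0.0]
force: [0.9, -0.2, 2.0]
grip_width: -0.001
grip_force: 0.8
```

```bash
python3 -m jog '[{"delta_pos":[0,0,-1],"angular":[0,0,0],"fingers":0},{"delta_pos":[0,0,-2],"angular":[0,0,0],"fingers":0},{"delta_pos":[0,0,-3],"angular":[0,0,0],"fingers":0},{"delta_pos":[0,0,-3],"angular":[0,0,0],"fingers":0},{"delta_pos":[0,0,-3],"angular":[0,0,0],"fingers":0}]'
```

```text
time_s: 3.28
eef_pos: [519.4, -102.8, 84.3]
ee_rot: [0.0, 0.973, 0.229, 0.0]
force: [0.7, -0.7, 2.0]
grip_width: -0.002
grip_force: 0.9
```

```bash
python3 -m jog '[{"delta_pos":[0,0,-1],"angular":[0,0,0],"fingers":0},{"delta_pos":[0,0,-2],"angular":[0,0,0],"fingers":0},{"delta_pos":[0,0,-2],"angular":[0,0,0],"fingers":0},{"delta_pos":[0,0,-2],"angular":[0,0,0],"fingers":0}]'
```

```text
time_s: 3.78
eef_pos: [519.5, -102.8, 82.6]
ee_rot: [0.0, 0.973, 0.229, 0.0]
force: [-1.3, -0.3, 6.0]
grip_width: -0.001
grip_force: 3.0
```

```bash
python3 -m jog '[{"delta_pos":[0,0,15],"angular":[0,0,0],"fingers":0},{"delta_pos":[0,0,40],"angular":[0,0,0],"fingers":0},{"delta_pos":[0,35,40],"angular":[0,0,0],"fingers":0},{"delta_pos":[0,66,40],"angular":[0,0,0],"fingers":0},{"delta_pos":[0,66,20],"angular":[0,0,0],"fingers":0},{"delta_pos":[0,66,12],"angular":[0,0,0],"fingers":0},{"delta_pos":[0,66,7],"angular":[0,0,0],"fingers":0},{"delta_pos":[0,66,4],"angular":[0,0,0],"fingers":0},{"delta_pos":[0,66,2],"angular":[0,0,0],"fingers":0},{"delta_pos":[0,66,2],"angular":[0,0,0],"fingers":0}]'
```

```text
time_s: 5.03
eef_pos: [519.4, -37.0, 84.4]
ee_rot: [0.0, 0.973, 0.229, 0.0]
force: [-1.3, -0.1, 2.8]
grip_width: -0.0
grip_force: 0.9
```

```bash
python3 -m jog '[{"delta_pos":[0,0,-1],"angular":[0,0,0],"fingers":0},{"delta_pos":[0,0,-2],"angular":[0,0,0],"fingers":0},{"delta_pos":[0,0,-2],"angular":[0,0,0],"fingers":0},{"delta_pos":[0,0,-2],"angular":[0,0,0],"fingers":0}]'
```

```text
time_s: 5.52
eef_pos: [519.5, -36.9, 82.6]
ee_rot: [0.0, 0.973, 0.229, 0.0]
force: [-2.6, -0.4, 5.7]
grip_width: -0.005
grip_force: 2.9
```

```bash
python3 -m jog '[{"delta_pos":[0,0,30],"angular":[0,0,0],"fingers":0},{"delta_pos":[0,0,90],"angular":[0,0,0],"fingers":0},{"delta_pos":[0,-60,90],"angular":[0,0,0],"fingers":0},{"delta_pos":[-3,-115,90],"angular":[0,0,0],"fingers":0},{"delta_pos":[-6,-170,90],"angular":[0,0,0],"fingers":0},{"delta_pos":[-10,-225,90],"angular":[0,0,0],"fingers":0},{"delta_pos":[-12,-275,90],"angular":[0,0,0],"fingers":0},{"delta_pos":[-13,-310,90],"angular":[0,0,0],"fingers":0},{"delta_pos":[-13,-334,90],"angular":[0,0,0],"fingers":0},{"delta_pos":[-13,-334,90],"angular":[0,0,0],"fingers":0}]'
python3 - <<'E'
from h import *;from rig import ctrl
c=ctrl.capture("wrist");s=ctrl.capture("side");print(ctrl.sense()["eef_pos"],ctrl.sense()["force"],proj(c,(506,-371,46)))
cv2.imwrite("pics/w2.png",np.hstack([c["pixels"],cv2.resize(s["pixels"][140:245,235:295],(240,420),interpolation=2)]))
E
```

```text
time_s: 6.78
eef_pos: [506.0, -372.0, 171.6]
ee_rot: [-0.0, 0.974, 0.228, -0.0]
force: [-0.7, -0.3, -0.1]
grip_width: 0.002
grip_force: 0.0
[ 506.44775581 -370.13520066  171.95789382] [-0.69304564  0.41142159  0.10267357] [278.1818272  209.54642179]
```

View pics/w2.png

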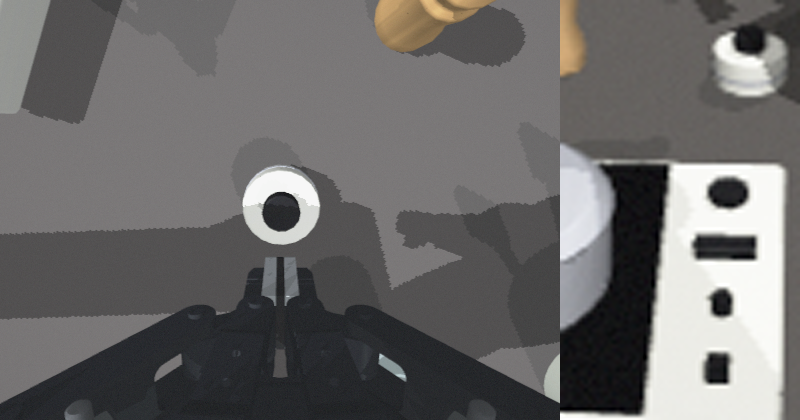

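The wrist view has the plunger at (281,211), within 2 mm of prediction. The mill at (405,30) is clear, and the side crop shows the round and bar keys sunk.

```bash
python3 -m jog '[{"delta_pos":[0,0,-40],"angular":[0,0,0],"fingers":0},{"delta_pos":[0,0,-75],"angular":[0,0,0],"fingers":0},{"delta_pos":[0,0,-95],"angular":[0,0,0],"fingers":0},{"delta_pos":[0,0,-103],"angular":[0,0,0],"fingers":0},{"delta_pos":[0,0,-107],"angular":[0,0,0],"fingers":0},{"delta_pos":[0,0,-110],"angular":[0,0,0],"fingers":0},{"delta_pos":[0,0,-112],"angular":[0,0,0],"fingers":0},{"delta_pos":[0,0,-114],"angular":[0,0,0],"fingers":0},{"delta_pos":[0,0,-114],"angular":[0,0,0],"fingers":0}]'
```

```text
time_s: 8.0
eef_pos: [506.6, -370.9, 58.5]
ee_rot: [0.0, 0.973, 0.229, 0.0]
force: [1.4, 0.9, 1.7]
grip_width: -0.0
grip_force: 1.0
```

```bash
python3 -m jog '[{"delta_pos":[0,0,-1],"angular":[0,0,0],"fingers":0},{"delta_pos":[0,0,-2],"angular":[0,0,0],"fingers":0},{"delta_pos":[0,0,-2],"angular":[0,0,0],"fingers":0},{"delta_pos":[0,0,-2],"angular":[0,0,0],"fingers":0}]'
```

```text
time_s: 8.5
eef_pos: [506.6, -370.9, 56.8]
ee_rot: [0.0, 0.973, 0.229, 0.0]
force: [0.0, 1.6, 5.9]
grip_width: 0.002
grip_force: 2.8
```

The force rose to about 6 N at the end stop, the same as for the two keys. Now I retract straight up and check.

```bash
python3 -m jog '[{"delta_pos":[0,0,15],"angular":[0,0,0],"fingers":0},{"delta_pos":[0,0,60],"angular":[0,0,0],"fingers":0},{"delta_pos":[0,0,115],"angular":[0,0,0],"fingers":0},{"delta_pos":[0,0,115],"angular":[0,0,0],"fingers":0},{"delta_pos":[0,0,115],"angular":[0,0,0],"fingers":0},{"delta_pos":[0,0,115],"angular":[0,0,0],"fingers":0}]'
python3 - <<'E'
from h import *;from rig import ctrl
c=ctrl.capture("wrist");s=ctrl.capture("side")
cv2.imwrite("pics/w3.png",np.hstack([c["pixels"],cv2.resize(s["pixels"][140:245,235:295],(240,420),interpolation=2)]))
E
```

```text
time_s: 9.25
eef_pos: [505.9, -370.5, 170.0]
ee_rot: [-0.001, 0.973, 0.229, -0.001]
force: [-0.1, 0.3, -0.4]
grip_width: 0.002
grip_force: 0.0
```

View pics/w3.png

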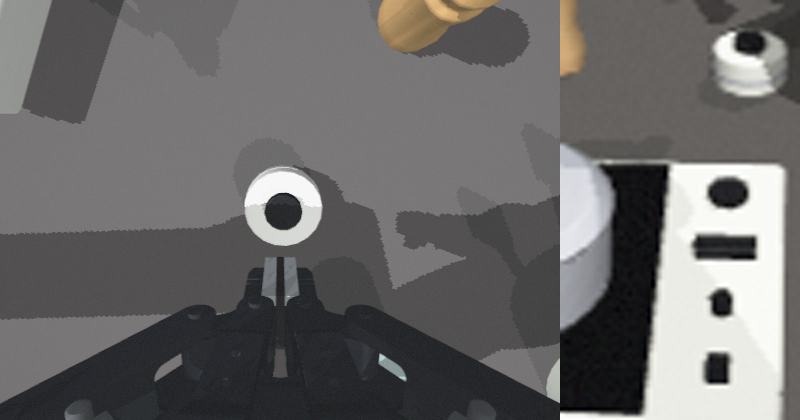

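The plunger at (283,211) is now sunk, the timer has not moved, and both hob keys are still in.

```bash
python3 -c "from rig import ctrl; print(ctrl.finish_job())"
```

```text
the job is handed in; nothing more can be done
None
```

I pressed the round key, the bar key and then the timer plunger fully in, in that order and at about 6 N each. The small keys look untouched and nothing in view moved; the job is handed in, but the judge's verdict was not returned.

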